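# Shut the receipt printer, switch it on and feed the new roll

## Robot

A 6-joint arm with a two-finger parallel gripper is mounted at the origin on a cart in front of the work surface, level with it; the furniture and walls round the work are solid. World frame = base frame: x ahead of the robot, y to its left, z up, the work surface at z = 0. Lengths are in m, angles in rad, forces in N, time in s.
With the tool pointing down it reaches from about 0.425 to 1.125 m from the base axis. Payload 14.9 kg.
Tool frame: the origin (TCP) lies midway between the tips of the shut fingers; the grasp point (between the pads) lies 19 mm behind it; z points along the fingers, y is the line along which they close (so a half turn about z gives the same grasp; the last joint's range is limited). The gripper opens to 91 mm and grips with 3 to 60 N. Pads are 32 mm wide; open, the fingers measure 118 mm over their backs; the gripper's body (76 mm by 178 mm) begins 60 mm behind the grasp point.
Start: joints at [1.312, 0.379, 1.734, -0, 1.028, -0.033], TCP at [0.157, 0.682, 0.214] pointing down, gripper open.
Joint ranges: [-2.77, 2.77], [-0.74, 2.19], [0, 2.66], [-1.06, 4.2], [0.31, 2.87], [-3.08, 3.08]. Speed limits (rad/s): [1.89, 1.89, 2.39, 3.14, 3.14, 3.14].

## Interface

Orientations are given as a rotation vector (axis times angle).
In Python, from cell import ctrl gives the robot as it stands.
- The arm moves only by the shell command python3 -m crank 'ROWS' [FORCE]. ROWS is JSON, a list of rows, each an object of numbers: "dx", "dy", "dz": the shift along the world's x, y, z as a fraction of full scale; "wx", "wy", "wz": the turn, a rotation vector about the world's x, y, z as a fraction of full scale; "hand": the finger opening in mm, from 0 to 91.2. A call has 1 to 10 rows; each row shifts and turns the commanded pose from where the row before left it; what a row does not reach is not made up. Full scale, the value 1, is 0.03 m for a shift and 5 degrees for a turn. A row lasts 1/12 s, in which the tool goes at most 41.7 mm and 7.16 degrees, less where a joint would pass 70% of its speed; a pose out of reach is approached as far as the arm can. A call with a number of a shift or a turn outside -1 to 1 is refused whole. A call with a gripper value outside its range is refused whole. The fingers move at their own pace and stop on an object; FORCE is the grip in N (left out, the last holds). Time passes only in rows, so rows that do not move let the fingers close. It gives the time, the measured TCP pose, the force, the opening and the grip force at its end, in the units of the state.
- ctrl.get_state(): the state, without advancing time (a new reading comes with each control period).
- ctrl.capture(name): name is "side" or "top" or "wrist"; returns (picture, depth): 400x640x3 uint8, blue, green, red; 400x640 float32, m along the optical axis (not along the pixel's ray), 0 where there is no reading.
- ctrl.camera_info(name): a dict with "mtx" (3x3 intrinsics, pixels), "camera_from_world" (4x4, takes a point from world to camera coordinates); the wrist camera has in their place "tool_from_camera" (4x4, takes a point from camera to tool coordinates, whose origin is the TCP and whose axes are the flange's). Camera axes: x right, y up, looking along -z (the intrinsics and any distortion apply to the point x, -y, -z); pixel columns grow to the right and rows downward; lengths in m; the calibration is good to about 2 mm. A picture is of the moment at which its call begins: read the wrist's pose just before it. camera_info takes no time and is no camera call.
- ctrl.finish_job(): hands the job in; it is judged then, once.
The state is a dict: "time": time; "joint_pos": joint angles; "qd": joint speeds; "tau": joint torques, N m; "position": TCP position; "tcp_rot": TCP orientation; "wrist_force": force on the tool from outside, world axes, zero at the start; "torque": the same for the moment, N m; "finger_gap": opening from 0.0 (shut) to 1.0 (fully open); "finger_force": force on a finger pad.
Only numpy, scipy, OpenCV 4.12 (cv2) and the standard library are available. Lean on these libraries where they do the work, as an engineer would, in place of code of your own. Each camera call takes 0.05 s, during which the arm holds its last target. There are 200 camera calls.

## Task

A new paper roll has just been laid in the receipt printer, which is switched off with its cover open. Push the cover down with the closed fingers until it is fully shut, then press the front end of the power rocker down so that it tips right over to on, and last press the feed button fully down and let it come up again, but never press feed while the printer is open or off. Do not lift or tip the printer or shove it out of its place, and leave the other things on the counter where they stand.

Things in the scene. Friction and masses are not known exactly. Their poses are not given: they have to be found in the camera images.
- printer: black receipt printer, standing loose on the counter (1.4 to 1.8 kg), 195 mm deep (x), 142 mm wide (y), 145 mm high shut. Origin at its underside; front faces its -x, hinge at the back, left side +y. Level ledge in front of the cover: x -112 to -81 mm, z 133 mm; power rocker at its left end (y +57), feed button at its right end (y -56); between them paper curls up (y -42 to 42 mm, to z 164)
- printer_cover (a joint): cover angle, rad: 0 = fully shut, grows as it swings up and back, at most 1.53; starts at 0.6 to 1.0. Stiff hinge: it stays where it is left and takes 1 to 4 N at its front to push down. Shut, its flat top lies at z 145 mm of the printer, from x -60 to +83 mm, y -70 to +72 mm
- cover_hinge (a point): point on the hinge line of the cover (the line runs along the printer's y): at x = +78.6, z = 102 mm of the printer, mid-width
- cover_front (a point): point on the outer (top) face of the cover, mid-width, 20 mm behind its front edge; moves with the cover. When shut it lies at x = -40, z = 145 mm of the printer. Site axes turn with the cover: z is the outward normal of the top face
- power_press (a point): top of the front half of the grey power rocker (29 x 19.5 mm, two flat faces in a shallow V), 7 mm in front of its pivot; press down here. Pivot along the printer's y at x -97, y +57, z 138 mm. Off: rear face level, front edge up at z 148. On: front face level at z 143, rear up. A finger lying on the rear half too stops it: let it overhang the front, its middle near x -114 mm
- power (a joint): angle of the power rocker, rad: 0 = off (as it starts), 0.4 = on (front end down). Stiff, without a spring: it takes about 4 N at the front end, moves only as far as it is pressed, and stays where it is left
- feed_top (a point): centre of the level top of the feed button, at x = -97, y = -56, z = 143 mm of the printer when up. A square grey cap 20 x 19.5 mm that stands 10 mm above the ledge; it moves straight down and springs back when released
- feed (a joint): travel of the feed button, m: 0 = up, 0.004 = fully down (about 3.6 N; 1.2 N to begin)
- paper_roll: bystander: spare white paper roll standing on end, 60 mm across, 57 mm high, origin at the centre of its underside; loose
- staples_box: bystander: small card box, 40 x 62 x 28 mm, origin at the centre of its underside; loose
- stamp: bystander: wooden hand stamp with a knob, 27 x 56 x 74 mm, origin at the centre of its underside; loose
- tape_measure: bystander: round tape measure lying flat, 58 mm across, 15 mm high, origin at its underside; loose

How it is judged:
By the outcome, as a careful person would: the job done as asked, in the order asked, and still so for the second after the job is handed in, with the robot touching nothing.
It also fails if it takes over 48 s, if anything falls off the work surface, if the arm or the gripper's body presses on something with over 40 N, if the wrist force passes 120 N, or if a joint passes its speed limit or range.

## Working session

There is one attempt and no reset: what is moved stays moved. The work goes in short steps, Python scripts to look and compute and a shell command to move; the robot and the scene stay as the last step left them, time stands still between calls to the robot, and variables do not carry over. Pictures are saved under pics/ and viewed, at most 10 in all, crops included, and the job is handed in when it is done.

```bash
mkdir -p pics; cat > h.py <<'E'
import numpy as np,cv2
from cell import ctrl
from scipy.spatial.transform import Rotation as R
def cloud(n):
    s=ctrl.get_state(); im,d=ctrl.capture(n); i=ctrl.camera_info(n); K=np.array(i["mtx"])
    v,u=np.mgrid[:400,:640]
    p=np.stack([(u-K[0,2])/K[0,0]*d,-(v-K[1,2])/K[1,1]*d,-d],-1)
    if "camera_from_world" in i: T=np.linalg.inv(np.array(i["camera_from_world"]))
    else:
        W=np.eye(4);W[:3,:3]=R.from_rotvec(s["tcp_rot"]).as_matrix();W[:3,3]=s["position"];T=W@np.array(i["tool_from_camera"])
    return im,d,p@T[:3,:3].T+T[:3,3]
E
python3 - <<'E'
from h import *
print(ctrl.get_state())
a,d,p=cloud("top");b,d2,p2=cloud("side")
np.savez("c.npz",a=a,p=p,d=d,b=b,p2=p2,d2=d2)
cv2.imwrite("pics/top.png",a);cv2.imwrite("pics/side.png",b)
print(ctrl.camera_info("top").keys())
E
```

```text
{'time': 0.0, 'joint_pos': array([ 1.31169610e+00,  3.79413170e-01,  1.73479834e+00, -1.71149145e-05,
        1.02849824e+00, -3.32828854e-02]), 'qd': array([-0.00145092, -0.00045202,  0.00065593,  0.00014488,  0.00106649,
        0.00030655]), 'tau': array([-1.91252875e-03, -7.63736701e+01, -4.34368122e+01,  6.49509695e-02,
        4.26209019e-02, -1.22167112e-04]), 'position': array([0.156625  , 0.681833  , 0.21327634]), 'tcp_rot': array([-3.53929306e-01, -3.12144263e+00,  1.73928637e-03]), 'wrist_force': array([-0.20762488, -0.09225401, -0.90140619]), 'torque': array([-0.03820958,  0.00262234, -0.01445973]), 'finger_force': 0.0, 'finger_gap': 0.9986280128678183}
dict_keys(['mtx', 'camera_from_world'])
```

View pics/top.png

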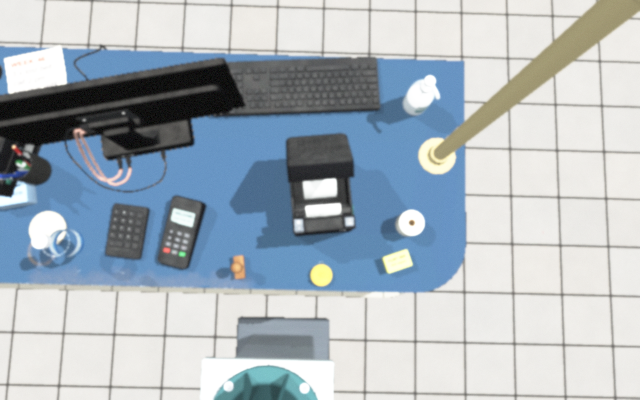

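View pics/side.png

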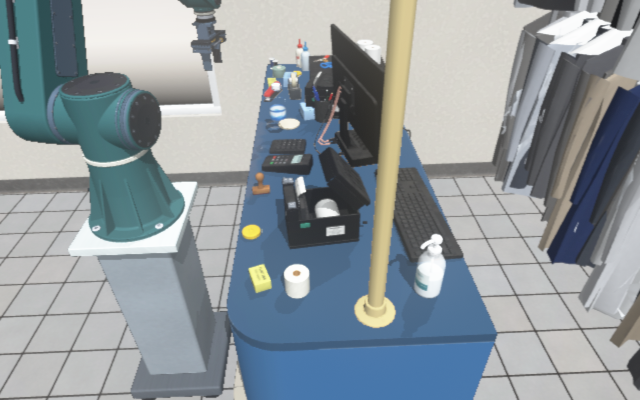

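The top view shows the printer at cols 288-353, rows 135-233, slightly turned, with its front facing the robot. The rocker is near (298,224), the feed button near (347,221), and a pole stands at (437,155). In the side view the cover is open at about 50°.

```bash
python3 - <<'E'
import numpy as np,cv2
f=np.load("c.npz");a,p=f["a"],f["p"]
np.set_printoptions(precision=3,suppress=True)
cv2.imwrite("pics/crop.png",cv2.resize(a[120:245,270:380],None,fx=5,fy=4.7,interpolation=cv2.INTER_NEAREST))
for r in range(130,240,5): print(r,*["%.3f,%.3f,%.3f"%tuple(p[r,c]) for c in (293,298,304,322,347,351)],sep=" | ")
z=p[...,2]
ok=(z>.05)&(z<.3);ok[:125]=0;ok[245:]=0;ok[:,:280]=0;ok[:,365:]=0
pts=p[ok]
low=np.array([q for q in pts if .1<q[2]<.155])
r=cv2.minAreaRect(low[:,:2].astype(np.float32));print("body rect",r,len(low))
hi=pts[pts[:,2]>.175];print("hi",len(hi),hi.min(0),hi.max(0));
q=hi-np.median(hi,0);print(np.median(hi,0),np.linalg.svd(q,full_matrices=False)[2][2])
print(cv2.minAreaRect(hi[:,:2].astype(np.float32)))
E
```

```text
130 | 0.725,-0.044,-0.002 | 0.725,-0.057,0.001 | 0.726,-0.072,-0.002 | 0.728,-0.119,-0.003 | 0.730,-0.184,-0.005 | 0.730,-0.194,-0.004
135 | 0.712,-0.044,-0.001 | 0.712,-0.057,-0.001 | 0.713,-0.073,-0.001 | 0.679,-0.116,0.131 | 0.716,-0.184,-0.002 | 0.717,-0.194,-0.003
140 | 0.662,-0.051,0.144 | 0.663,-0.062,0.144 | 0.662,-0.076,0.148 | 0.662,-0.116,0.154 | 0.662,-0.172,0.159 | 0.703,-0.194,-0.000
145 | 0.645,-0.052,0.166 | 0.646,-0.063,0.164 | 0.645,-0.076,0.170 | 0.646,-0.116,0.170 | 0.646,-0.171,0.179 | 0.691,-0.195,-0.005
150 | 0.630,-0.053,0.183 | 0.630,-0.064,0.187 | 0.630,-0.077,0.187 | 0.630,-0.116,0.194 | 0.630,-0.170,0.200 | 0.676,-0.195,0.000
155 | 0.615,-0.054,0.203 | 0.615,-0.065,0.203 | 0.615,-0.078,0.203 | 0.615,-0.116,0.213 | 0.615,-0.169,0.216 | 0.616,-0.177,0.215
160 | 0.601,-0.055,0.218 | 0.601,-0.066,0.220 | 0.601,-0.078,0.222 | 0.601,-0.116,0.227 | 0.601,-0.168,0.233 | 0.602,-0.176,0.228
165 | 0.587,-0.056,0.232 | 0.588,-0.066,0.233 | 0.588,-0.079,0.233 | 0.589,-0.116,0.235 | 0.591,-0.168,0.231 | 0.592,-0.177,0.226
170 | 0.577,-0.056,0.230 | 0.578,-0.066,0.228 | 
[... 1402 characters left out ...]
0.141 | 0.470,-0.067,0.137 | 0.470,-0.081,0.137 | 0.471,-0.121,0.136 | 0.473,-0.177,0.140 | 0.473,-0.186,0.142
230 | 0.459,-0.056,0.125 | 0.458,-0.068,0.150 | 0.459,-0.081,0.139 | 0.460,-0.122,0.133 | 0.466,-0.182,0.072 | 0.467,-0.194,0.050
235 | 0.454,-0.052,-0.003 | 0.453,-0.066,0.039 | 0.454,-0.080,0.013 | 0.456,-0.125,-0.001 | 0.458,-0.188,-0.004 | 0.458,-0.198,-0.001
body rect ((0.5689380168914795, -0.1149444431066513), (0.22285205125808716, 0.14118744432926178), 6.20559549331665) 1553
hi 2256 [ 0.555 -0.186  0.175] [ 0.649 -0.04   0.237]
[ 0.593 -0.112  0.217] [0.468 0.051 0.882]
((0.6032299399375916, -0.11133051663637161), (0.08461425453424454, 0.14168451726436615), 6.190530776977539)
```

View pics/crop.png

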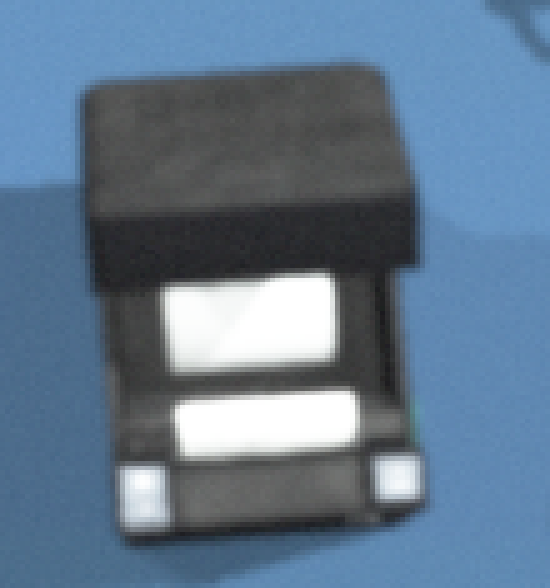

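```bash
python3 -m crank '[{"dz":1,"hand":0},{"dz":1,"dx":0.5,"dy":-0.5,"hand":0},{"dz":1,"dx":0.5,"dy":-1,"wz":0.5,"hand":0},{"dx":0.5,"dy":-1,"wz":0.5,"hand":0},{"dx":0.5,"dy":-1,"wz":0.5,"hand":0},{"dx":0.5,"dy":-1,"wz":0.5,"hand":0},{"dx":0.5,"dy":-1,"wz":0.5,"hand":0},{"dx":0.5,"dy":-1,"wz":0.5,"hand":0},{"dx":0.5,"dy":-1,"wz":0.5,"hand":0},{"dx":0.5,"dy":-1,"wz":0.3,"hand":0}]'
python3 -m crank '[{"dx":0.5,"dy":-1},{"dx":0.5,"dy":-1},{"dx":0.5,"dy":-1},{"dx":0.5,"dy":-1},{"dx":0.5,"dy":-1},{"dx":0.5,"dy":-1},{"dx":0.5,"dy":-1},{"dx":0.5,"dy":-1},{"dx":0.5,"dy":-1},{"dx":0.5,"dy":-1}]'
```

```text
invalid input at $[0]: expected keys dx, dy, dz, wx, wy, wz, hand
invalid input at $[0]: expected keys dx, dy, dz, wx, wy, wz, hand
```

All keys are required in every row.

```bash
python3 -m crank '[{"dx":0,"dy":0,"dz":1,"wx":0,"wy":0,"wz":0,"hand":0},{"dx":0.5,"dy":-0.5,"dz":1,"wx":0,"wy":0,"wz":0,"hand":0},{"dx":0.5,"dy":-1,"dz":0.8,"wx":0,"wy":0,"wz":0.5,"hand":0},{"dx":0.5,"dy":-1,"dz":0,"wx":0,"wy":0,"wz":0.5,"hand":0},{"dx":0.5,"dy":-1,"dz":0,"wx":0,"wy":0,"wz":0.5,"hand":0},{"dx":0.5,"dy":-1,"dz":0,"wx":0,"wy":0,"wz":0.5,"hand":0},{"dx":0.5,"dy":-1,"dz":0,"wx":0,"wy":0,"wz":0.5,"hand":0},{"dx":0.5,"dy":-1,"dz":0,"wx":0,"wy":0,"wz":0.5,"hand":0},{"dx":0.5,"dy":-1,"dz":0,"wx":0,"wy":0,"wz":0.5,"hand":0},{"dx":0.5,"dy":-1,"dz":0,"wx":0,"wy":0,"wz":0.3,"hand":0}]'
python3 -m crank '[{"dx":0.5,"dy":-1,"dz":0,"wx":0,"wy":0,"wz":0,"hand":0},{"dx":0.5,"dy":-1,"dz":0,"wx":0,"wy":0,"wz":0,"hand":0},{"dx":0.5,"dy":-1,"dz":0,"wx":0,"wy":0,"wz":0,"hand":0},{"dx":0.5,"dy":-1,"dz":0,"wx":0,"wy":0,"wz":0,"hand":0},{"dx":0.5,"dy":-1,"dz":0,"wx":0,"wy":0,"wz":0,"hand":0},{"dx":0.5,"dy":-1,"dz":0,"wx":0,"wy":0,"wz":0,"hand":0},{"dx":0.5,"dy":-1,"dz":0,"wx":0,"wy":0,"wz":0,"hand":0},{"dx":0.5,"dy":-1,"dz":0,"wx":0,"wy":0,"wz":0,"hand":0},{"dx":0.5,"dy":-1,"dz":0,"wx":0,"wy":0,"wz":0,"hand":0},{"dx":0.5,"dy":-1,"dz":0,"wx":0,"wy":0,"wz":0,"hand":0}]'
python3 -c "
from h import *
s=ctrl.get_state();print(s['joint_pos'])"
```

```text
time: 0.93
position: [0.292, 0.4256, 0.2977]
tcp_rot: [0.17, -3.137, 0.0]
wrist_force: [0.3, -0.4, -0.1]
finger_gap: 0.301
finger_force: 0.0
time: 1.77
position: [0.442, 0.1256, 0.2979]
tcp_rot: [-0.166, 3.137, 0.0]
wrist_force: [0.5, -0.3, 0.4]
finger_gap: 0.006
finger_force: 0.0
[ 2.26085884e-01 -1.23778171e-01  2.14091873e+00  1.25436773e-05
  1.12442505e+00 -1.45053008e+00]
```

```bash
python3 -m crank '[{"dx":0.2,"dy":-1,"dz":0.2,"wx":0,"wy":0,"wz":0,"hand":0},{"dx":0.2,"dy":-1,"dz":0.2,"wx":0,"wy":0,"wz":0,"hand":0},{"dx":0.2,"dy":-1,"dz":0.2,"wx":0,"wy":0,"wz":0,"hand":0},{"dx":0.2,"dy":-1,"dz":0.2,"wx":0,"wy":0,"wz":0,"hand":0},{"dx":0.2,"dy":-1,"dz":0.2,"wx":0,"wy":0,"wz":0,"hand":0},{"dx":0.2,"dy":-1,"dz":0.2,"wx":0,"wy":0,"wz":0,"hand":0},{"dx":0.2,"dy":-1,"dz":0.2,"wx":0,"wy":0,"wz":0,"hand":0},{"dx":0,"dy":-1,"dz":0,"wx":0,"wy":0,"wz":0,"hand":0},{"dx":0,"dy":0,"dz":0,"wx":0,"wy":0,"wz":0,"hand":0}]'
python3 - <<'E'
from h import *
a,d,p=cloud("wrist");np.savez("w.npz",a=a,d=d,p=p);cv2.imwrite("pics/w.png",a)
print(p[200,320],p[100,320],p[300,320],p[200,100],p[200,540])
E
```

```text
time: 2.52
position: [0.4838, -0.1164, 0.3401]
tcp_rot: [-0.162, 3.137, -0.001]
wrist_force: [0.1, 0.6, -0.1]
finger_gap: 0.006
finger_force: 0.0
[ 0.50808569 -0.12159091  0.16317786] [ 0.38797262 -0.13651101 -0.00068036] [ 0.48569085 -0.11923915  0.39552074] [ 0.89367997 -1.10849162 -0.79876512] [0.50738558 0.23684852 0.04022913]
```

View pics/w.png

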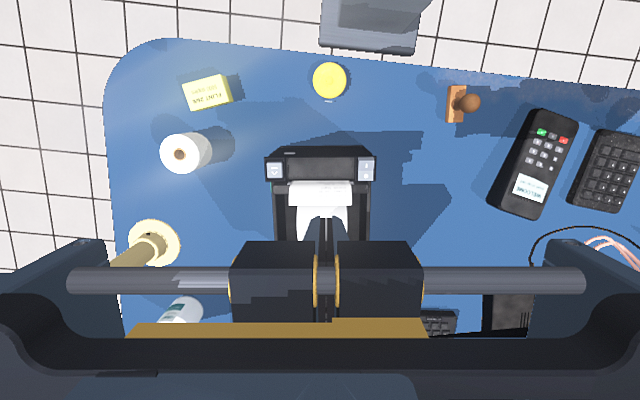

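The wrist view, upside down, shows the ledge with feed at (273,169), rocker at (366,168) and paper curl at (320,190); the fingers point into the printer's middle.

```bash
python3 - <<'E'
from h import *
np.set_printoptions(precision=4,suppress=True)
f=np.load("w.npz");a,p=f["a"],f["p"]
z=p[...,2]
m=(a.min(2)>140)&(z>.12)&(z<.16);m[:140]=0;m[195:]=0
n,l,st,c=cv2.connectedComponentsWithStats(m.astype(np.uint8))
B=[]
for i in range(1,n):
    if st[i,4]>60:
        q=p[l==i];lo,hi=np.percentile(q,[2,98],axis=0);print(st[i],(lo+hi)/2,lo,hi);B.append((st[i,0],(lo+hi)/2))
# body edges: ledge plane z .133 dark
k=(z>.125)&(z<.152);k[:140]=0;k[200:]=0;k[:,:250]=0;k[:,390:]=0
print(cv2.minAreaRect(p[k][:,:2].astype(np.float32)))
E
```

```text
[358 159  16  22 318] [ 0.4693 -0.0695  0.1451] [ 0.4564 -0.0788  0.1417] [ 0.4821 -0.0603  0.1484]
[266 162  16  16 229] [ 0.481  -0.182   0.1435] [ 0.4717 -0.1908  0.1414] [ 0.4902 -0.1732  0.1455]
[287 181  66  14 855] [ 0.4966 -0.1232  0.1428] [ 0.4894 -0.1601  0.126 ] [ 0.5038 -0.0862  0.1595]
((0.4845235347747803, -0.12473756819963455), (0.0504661500453949, 0.14036531746387482), 6.356242656707764)
```

```bash
python3 -m crank '[{"dx":0.9,"dy":0.05,"dz":0,"wx":0,"wy":0,"wz":0,"hand":0},{"dx":0.9,"dy":0.05,"dz":0,"wx":0,"wy":0,"wz":0,"hand":0},{"dx":0.9,"dy":0.05,"dz":0,"wx":0,"wy":0,"wz":0,"hand":0},{"dx":0.9,"dy":0.05,"dz":0,"wx":0,"wy":0,"wz":0,"hand":0},{"dx":0.9,"dy":0.05,"dz":0,"wx":0,"wy":0,"wz":0,"hand":0},{"dx":0.8,"dy":0.05,"dz":-0.6,"wx":0,"wy":0,"wz":0,"hand":0},{"dx":0,"dy":0,"dz":-1,"wx":0,"wy":0,"wz":0,"hand":0},{"dx":0,"dy":0,"dz":-1,"wx":0,"wy":0,"wz":0,"hand":0},{"dx":0,"dy":0,"dz":-0.95,"wx":0,"wy":0,"wz":0,"hand":0},{"dx":0,"dy":0,"dz":0,"wx":0,"wy":0,"wz":0,"hand":0}]'
```

```text
time: 3.4
position: [0.6397, -0.1021, 0.2274]
tcp_rot: [0.167, -3.129, -0.003]
wrist_force: [-1.4, 1.2, -0.7]
finger_gap: 0.003
finger_force: 0.0
```

```bash
python3 -m crank '[{"dx":-0.37,"dy":-0.04,"dz":-0.1,"wx":0,"wy":0,"wz":0,"hand":0},{"dx":-0.37,"dy":-0.04,"dz":-0.1,"wx":0,"wy":0,"wz":0,"hand":0},{"dx":-0.34,"dy":-0.035,"dz":-0.16,"wx":0,"wy":0,"wz":0,"hand":0},{"dx":-0.34,"dy":-0.035,"dz":-0.16,"wx":0,"wy":0,"wz":0,"hand":0}]'
```

```text
time: 3.73
position: [0.5996, -0.1084, 0.2193]
tcp_rot: [-0.166, 3.135, -0.001]
wrist_force: [1.1, -0.6, -0.6]
finger_gap: 0.005
finger_force: 0.5
```

```bash
python3 -m crank '[{"dx":-0.31,"dy":-0.03,"dz":-0.24,"wx":0,"wy":0,"wz":0,"hand":0},{"dx":-0.31,"dy":-0.03,"dz":-0.24,"wx":0,"wy":0,"wz":0,"hand":0},{"dx":-0.27,"dy":-0.03,"dz":-0.27,"wx":0,"wy":0,"wz":0,"hand":0},{"dx":-0.27,"dy":-0.03,"dz":-0.27,"wx":0,"wy":0,"wz":0,"hand":0}]'
python3 -m crank '[{"dx":-0.22,"dy":-0.02,"dz":-0.31,"wx":0,"wy":0,"wz":0,"hand":0},{"dx":-0.22,"dy":-0.02,"dz":-0.31,"wx":0,"wy":0,"wz":0,"hand":0},{"dx":-0.13,"dy":-0.01,"dz":-0.27,"wx":0,"wy":0,"wz":0,"hand":0}]'
```

```text
time: 4.07
position: [0.5644, -0.112, 0.1866]
tcp_rot: [-0.166, 3.137, -0.0]
wrist_force: [1.2, -1.1, -0.2]
finger_gap: 0.003
finger_force: 0.3
time: 4.32
position: [0.5471, -0.1134, 0.1592]
tcp_rot: [0.166, -3.136, -0.0]
wrist_force: [-0.1, 0.0, -0.3]
finger_gap: 0.003
finger_force: 0.4
```

```bash
python3 -m crank '[{"dx":-0.12,"dy":-0.01,"dz":-0.2,"wx":0,"wy":0,"wz":0,"hand":0},{"dx":-0.06,"dy":-0.01,"dz":-0.15,"wx":0,"wy":0,"wz":0,"hand":0},{"dx":0,"dy":0,"dz":-0.06,"wx":0,"wy":0,"wz":0,"hand":0}]'
python3 -m crank '[{"dx":0,"dy":0,"dz":-0.04,"wx":0,"wy":0,"wz":0,"hand":0},{"dx":0,"dy":0,"dz":0,"wx":0,"wy":0,"wz":0,"hand":0}]'
```

```text
time: 4.57
position: [0.5423, -0.1139, 0.1473]
tcp_rot: [0.166, -3.136, -0.001]
wrist_force: [-0.6, 0.5, 0.4]
finger_gap: 0.004
finger_force: 0.2
time: 4.73
position: [0.5431, -0.114, 0.147]
tcp_rot: [-0.166, 3.137, -0.0]
wrist_force: [0.2, -0.6, -0.6]
finger_gap: 0.005
finger_force: 0.0
```

```bash
for i in 1 ; do python3 -m crank '[{"dx":0,"dy":0,"dz":-0.06,"wx":0,"wy":0,"wz":0,"hand":0},{"dx":0,"dy":0,"dz":0,"wx":0,"wy":0,"wz":0,"hand":0}]'; done
python3 -m crank '[{"dx":0,"dy":0,"dz":-0.06,"wx":0,"wy":0,"wz":0,"hand":0},{"dx":0,"dy":0,"dz":0,"wx":0,"wy":0,"wz":0,"hand":0}]'
python3 - <<'E'
from h import *
a,d,p=cloud("side");cv2.imwrite("pics/s2.png",cv2.resize(a[130:270,220:420],None,fx=4,fy=4))
E
```

```text
time: 4.9
position: [0.5431, -0.114, 0.1453]
tcp_rot: [-0.166, 3.137, -0.0]
wrist_force: [0.7, 0.3, 0.4]
finger_gap: 0.003
finger_force: 0.0
time: 5.07
position: [0.5432, -0.114, 0.1449]
tcp_rot: [0.166, -3.137, -0.0]
wrist_force: [-8.2, 1.2, 20.4]
finger_gap: 0.004
finger_force: 10.6
```

View pics/s2.png

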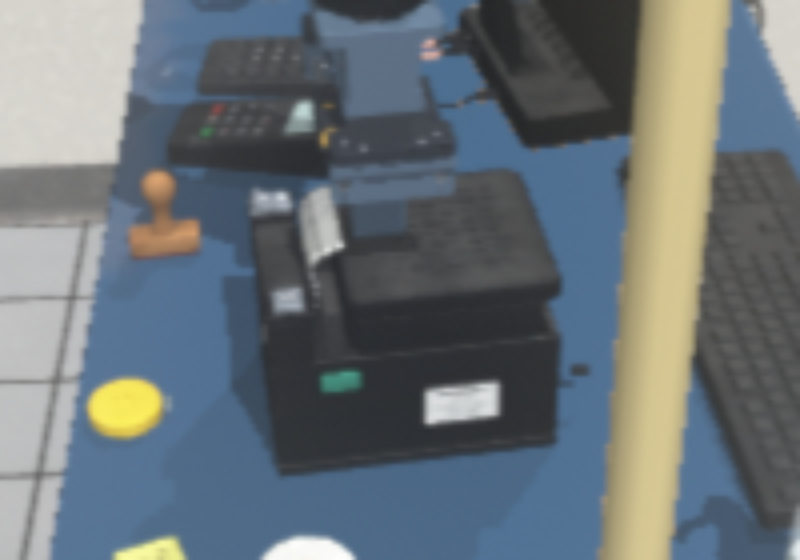

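The cover is shut, lying flat at z 0.145 with a firm 20 N. Next is to lift, go over the rocker, and recheck its position from the wrist on the way.

```bash
python3 -m crank '[{"dx":0,"dy":0,"dz":0.3,"wx":0,"wy":0,"wz":0,"hand":0},{"dx":0,"dy":0,"dz":1,"wx":0,"wy":0,"wz":0,"hand":0},{"dx":0,"dy":0,"dz":1,"wx":0,"wy":0,"wz":0,"hand":0},{"dx":-0.75,"dy":0.35,"dz":0.3,"wx":0,"wy":0,"wz":0,"hand":0},{"dx":-0.75,"dy":0.35,"dz":0.3,"wx":0,"wy":0,"wz":0,"hand":0},{"dx":-0.75,"dy":0.4,"dz":0,"wx":0,"wy":0,"wz":0,"hand":0},{"dx":-0.75,"dy":0.4,"dz":0,"wx":0,"wy":0,"wz":0,"hand":0},{"dx":0,"dy":0,"dz":0,"wx":0,"wy":0,"wz":0,"hand":0},{"dx":0,"dy":0,"dz":0,"wx":0,"wy":0,"wz":0,"hand":0}]'
cat > m.py <<'E'
from h import *
import sys
np.set_printoptions(precision=4,suppress=True)
a,d,p=cloud(sys.argv[1]);cv2.imwrite(sys.argv[2],a)
z=p[...,2]
m=(a.min(2)>130)&(z>.125)&(z<.16)&(p[...,0]>.43)&(p[...,0]<.56)&(p[...,1]<-.03)&(p[...,1]>-.22)
n,l,st,c=cv2.connectedComponentsWithStats(m.astype(np.uint8))
for i in range(1,n):
    if st[i,4]>20:
        q=p[l==i];lo,hi=np.percentile(q,[2,98],axis=0);print(st[i],(lo+hi)/2,lo,hi)
k=(z>.138)&(z<.152)&(p[...,0]>.5)&(p[...,0]<.7)&(p[...,1]<-.02)&(p[...,1]>-.22)
if k.sum()>200: print(k.sum(),cv2.minAreaRect(p[k][:,:2].astype(np.float32)),np.median(z[k]),np.percentile(z[k],[5,95]))
E
python3 m.py wrist pics/w2.png; python3 m.py top pics/t2.png
```

```text
time: 5.87
position: [0.4524, -0.0686, 0.2309]
tcp_rot: [-0.167, 3.136, -0.0]
wrist_force: [-0.2, -0.6, -0.7]
finger_gap: 0.002
finger_force: 0.0
[313 203  22  15 291] [ 0.4596 -0.0704  0.1443] [ 0.4536 -0.0794  0.14  ] [ 0.4656 -0.0614  0.1486]
[189 210  23  20 411] [ 0.4808 -0.1819  0.1434] [ 0.4717 -0.191   0.1418] [ 0.4899 -0.1729  0.145 ]
[ 217  231   88   26 1073] [ 0.497  -0.125   0.1438] [ 0.489  -0.1614  0.1283] [ 0.505  -0.0886  0.1594]
1165 ((0.5493195652961731, -0.12333642691373825), (0.07541854679584503, 0.12835954129695892), 5.81337308883667) 0.14465337670166162 [0.1407 0.146 ]
[346 217   8  10  73] [ 0.4816 -0.1823  0.1404] [ 0.4723 -0.1902  0.1346] [ 0.491  -0.1744  0.1461]
3170 ((0.5816828012466431, -0.11369059979915619), (0.14085091650485992, 0.14103329181671143), 6.230162620544434) 0.14391766707069842 [0.1402 0.1473]
```

```bash
python3 -m crank '[{"dx":-0.06,"dy":0,"dz":-0.8,"wx":0,"wy":0,"wz":0,"hand":0},{"dx":0,"dy":0,"dz":-0.8,"wx":0,"wy":0,"wz":0,"hand":0},{"dx":0,"dy":0,"dz":-0.8,"wx":0,"wy":0,"wz":0,"hand":0},{"dx":0,"dy":0,"dz":-0.2,"wx":0,"wy":0,"wz":0,"hand":0},{"dx":0,"dy":0,"dz":-0.1,"wx":0,"wy":0,"wz":0,"hand":0},{"dx":0,"dy":0,"dz":-0.08,"wx":0,"wy":0,"wz":0,"hand":0},{"dx":0,"dy":0,"dz":0,"wx":0,"wy":0,"wz":0,"hand":0}]'
python3 -m crank '[{"dx":0,"dy":0,"dz":-0.07,"wx":0,"wy":0,"wz":0,"hand":0},{"dx":0,"dy":0,"dz":0,"wx":0,"wy":0,"wz":0,"hand":0}]'
```

```text
time: 6.55
position: [0.4516, -0.0692, 0.1477]
tcp_rot: [-0.166, 3.137, -0.0]
wrist_force: [-0.2, -0.0, 0.7]
finger_gap: 0.008
finger_force: 0.3
time: 6.72
position: [0.4517, -0.0692, 0.1459]
tcp_rot: [-0.166, 3.136, -0.001]
wrist_force: [-2.8, -1.6, 3.8]
finger_gap: 0.006
finger_force: 1.8
```

```bash
python3 -m crank '[{"dx":0,"dy":0,"dz":-0.06,"wx":0,"wy":0,"wz":0,"hand":0},{"dx":0,"dy":0,"dz":0,"wx":0,"wy":0,"wz":0,"hand":0}]'
python3 -m crank '[{"dx":0,"dy":0,"dz":-0.05,"wx":0,"wy":0,"wz":0,"hand":0},{"dx":0,"dy":0,"dz":0,"wx":0,"wy":0,"wz":0,"hand":0}]'
```

```text
time: 6.88
position: [0.4516, -0.0692, 0.144]
tcp_rot: [-0.166, 3.136, -0.001]
wrist_force: [-2.5, -1.2, 2.9]
finger_gap: 0.006
finger_force: 1.7
time: 7.05
position: [0.4518, -0.0692, 0.1429]
tcp_rot: [-0.166, 3.136, -0.001]
wrist_force: [-8.5, -1.1, 18.3]
finger_gap: 0.004
finger_force: 8.9
```

```bash
python3 -m crank '[{"dx":0,"dy":0,"dz":0.2,"wx":0,"wy":0,"wz":0,"hand":0},{"dx":0,"dy":0,"dz":1,"wx":0,"wy":0,"wz":0,"hand":0},{"dx":0,"dy":0,"dz":1,"wx":0,"wy":0,"wz":0,"hand":0},{"dx":0.25,"dy":-0.95,"dz":0.3,"wx":0,"wy":0,"wz":0,"hand":0},{"dx":0.25,"dy":-0.95,"dz":0.3,"wx":0,"wy":0,"wz":0,"hand":0},{"dx":0.25,"dy":-0.95,"dz":0,"wx":0,"wy":0,"wz":0,"hand":0},{"dx":0.22,"dy":-0.91,"dz":0,"wx":0,"wy":0,"wz":0,"hand":0},{"dx":0,"dy":0,"dz":0,"wx":0,"wy":0,"wz":0,"hand":0},{"dx":0,"dy":0,"dz":0,"wx":0,"wy":0,"wz":0,"hand":0}]'
python3 m.py wrist pics/w3.png; python3 m.py top pics/t3.png
python3 -c "
import cv2;a=cv2.imread('pics/w3.png');cv2.imwrite('pics/w3c.png',cv2.resize(a[160:280,230:470],None,fx=3.3,fy=4))"
```

```text
time: 7.8
position: [0.4805, -0.1828, 0.226]
tcp_rot: [-0.163, 3.137, -0.0]
wrist_force: [-0.1, -0.4, -0.6]
finger_gap: 0.004
finger_force: 0.0
[443 189  25  31 632] [ 0.4677 -0.0693  0.1451] [ 0.4551 -0.0784  0.1419] [ 0.4804 -0.0602  0.1482]
[317 195  21  21 438] [ 0.4812 -0.1822  0.1435] [ 0.4721 -0.1911  0.1421] [ 0.4903 -0.1733  0.145 ]
[ 342  217   97   27 2016] [ 0.4964 -0.1233  0.1435] [ 0.4892 -0.1605  0.1275] [ 0.5036 -0.0861  0.1595]
2217 ((0.562513530254364, -0.11071481555700302), (0.10523179173469543, 0.12874729931354523), 6.231381416320801) 0.14469710649220724 [0.1417 0.1459]
[305 210   5   8  30] [ 0.495  -0.0869  0.1437] [ 0.4878 -0.0915  0.1278] [ 0.5022 -0.0822  0.1596]
[294 219   9  13  94] [ 0.4685 -0.0676  0.1445] [ 0.4562 -0.0767  0.1391] [ 0.4807 -0.0585  0.1499]
2735 ((0.5811527967453003, -0.11361608654260635), (0.1418328732252121, 0.14092101156711578), 6.444187641143799) 0.14395401418437004 [0.1402 0.1473]
```

View pics/w3c.png

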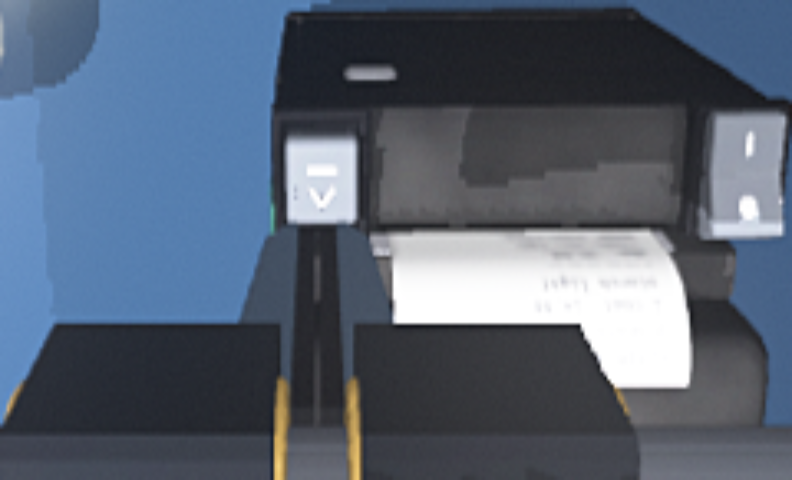

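The crop shows the rocker at (745,170) with its rear edge raised and the feed button at (320,175) unpressed. I'll check the rocker's face slope numerically before feeding.

```bash
python3 - <<'E'
from h import *
a,d,p=cloud("wrist")
for r in range(190,220,2): q=p[r,448:463];print(r,np.round(np.median(q,0),4))
E
```

```text
190 [ 0.4551 -0.0715  0.1431]
192 [ 0.4567 -0.0718  0.1433]
194 [ 0.4588 -0.0703  0.143 ]
196 [ 0.4603 -0.0706  0.1432]
198 [ 0.4622 -0.0699  0.1433]
200 [ 0.4641 -0.0699  0.1428]
202 [ 0.4658 -0.069   0.1433]
204 [ 0.4677 -0.0679  0.143 ]
206 [ 0.4692 -0.0684  0.1436]
208 [ 0.471  -0.0685  0.1441]
210 [ 0.4726 -0.0679  0.1451]
212 [ 0.4742 -0.0681  0.1459]
214 [ 0.4758 -0.0681  0.1466]
216 [ 0.4776 -0.0676  0.1469]
218 [ 0.4791 -0.0684  0.1481]
```

The front face is level at z 0.143 and the rear is up, so the rocker is fully on. Now the feed button.

```bash
python3 -m crank '[{"dx":0,"dy":0,"dz":-0.9,"wx":0,"wy":0,"wz":0,"hand":0},{"dx":0,"dy":0,"dz":-0.9,"wx":0,"wy":0,"wz":0,"hand":0},{"dx":0,"dy":0,"dz":-0.6,"wx":0,"wy":0,"wz":0,"hand":0},{"dx":0,"dy":0,"dz":-0.3,"wx":0,"wy":0,"wz":0,"hand":0},{"dx":0,"dy":0,"dz":-0.1,"wx":0,"wy":0,"wz":0,"hand":0},{"dx":0,"dy":0,"dz":0,"wx":0,"wy":0,"wz":0,"hand":0}]'
python3 -m crank '[{"dx":0,"dy":0,"dz":-0.06,"wx":0,"wy":0,"wz":0,"hand":0},{"dx":0,"dy":0,"dz":0,"wx":0,"wy":0,"wz":0,"hand":0}]'
```

```text
time: 8.45
position: [0.48, -0.1812, 0.1417]
tcp_rot: [0.167, -3.136, -0.001]
wrist_force: [-1.6, 1.2, 2.0]
finger_gap: 0.003
finger_force: 1.2
time: 8.62
position: [0.4808, -0.1818, 0.1408]
tcp_rot: [-0.166, 3.136, -0.001]
wrist_force: [-0.9, 1.6, 3.0]
finger_gap: 0.005
finger_force: 1.4
```

```bash
python3 -m crank '[{"dx":0,"dy":0,"dz":-0.06,"wx":0,"wy":0,"wz":0,"hand":0},{"dx":0,"dy":0,"dz":0,"wx":0,"wy":0,"wz":0,"hand":0}]'
python3 -m crank '[{"dx":0,"dy":0,"dz":-0.04,"wx":0,"wy":0,"wz":0,"hand":0},{"dx":0,"dy":0,"dz":0,"wx":0,"wy":0,"wz":0,"hand":0},{"dx":0,"dy":0,"dz":0,"wx":0,"wy":0,"wz":0,"hand":0}]'
```

```text
time: 8.78
position: [0.4809, -0.182, 0.1394]
tcp_rot: [-0.166, 3.136, -0.001]
wrist_force: [-3.6, 4.2, 15.4]
finger_gap: 0.005
finger_force: 7.9
time: 9.03
position: [0.4811, -0.1821, 0.1391]
tcp_rot: [-0.166, 3.136, -0.001]
wrist_force: [-10.5, 6.3, 31.8]
finger_gap: 0.005
finger_force: 15.9
```

It bottomed out at z 0.139, which is fully down. Lifting clear.

```bash
python3 -m crank '[{"dx":0,"dy":0,"dz":0.2,"wx":0,"wy":0,"wz":0,"hand":0},{"dx":0,"dy":0,"dz":0.8,"wx":0,"wy":0,"wz":0,"hand":0},{"dx":0,"dy":0,"dz":1,"wx":0,"wy":0,"wz":0,"hand":0},{"dx":0,"dy":0,"dz":1,"wx":0,"wy":0,"wz":0,"hand":0},{"dx":0,"dy":0,"dz":1,"wx":0,"wy":0,"wz":0,"hand":0},{"dx":0,"dy":0,"dz":0,"wx":0,"wy":0,"wz":0,"hand":0},{"dx":0,"dy":0,"dz":0,"wx":0,"wy":0,"wz":0,"hand":0}]'
python3 m.py wrist pics/w4.png
```

```text
time: 9.62
position: [0.4811, -0.1822, 0.2588]
tcp_rot: [-0.166, 3.133, -0.003]
wrist_force: [-0.0, -0.4, -0.9]
finger_gap: 0.006
finger_force: 0.0
[432 180  21  27 518] [ 0.4675 -0.0694  0.1451] [ 0.4552 -0.0787  0.1418] [ 0.4799 -0.0602  0.1483]
[317 185  20  19 357] [ 0.481  -0.1826  0.1435] [ 0.4718 -0.1917  0.1419] [ 0.4902 -0.1735  0.145 ]
[ 340  206   87   34 1641] [ 0.4968 -0.1223  0.144 ] [ 0.489  -0.1606  0.1282] [ 0.5045 -0.0841  0.1597]
2025 ((0.5771079659461975, -0.10896661132574081), (0.1337260603904724, 0.12851698696613312), 6.259461402893066) 0.14464570247734088 [0.1416 0.1459]
```

View pics/w4.png

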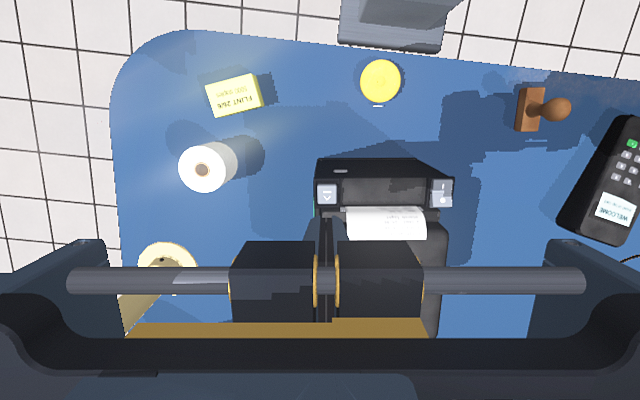

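The view shows the feed button (327,194) back up at z 0.1435, the rocker (442,193) on, the cover shut, and the bystanders where they stood.

```bash
python3 -c "
from cell import ctrl
print(ctrl.finish_job())"
```

```text
the job is handed in; nothing more can be done
None
```

The job is done and handed in at about 10 s: I shut the cover, tipped the power rocker fully to on, then pressed the feed button fully down and let it come up; the printer and the other things stayed in place.

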